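# Park the lathe chuck key in its spring clips and slide it home on the interlock switch

## Robot

A 6-joint arm with a two-finger parallel gripper is mounted at the origin on the work surface. World frame = base frame: x ahead of the robot, y to its left, z up, the work surface at z = 0. Lengths are in m, angles in rad, forces in N, time in s.
With the tool pointing down it reaches from about 0.35 to 0.925 m from the base axis. Payload 6.4 kg.
Tool frame: the origin (TCP) lies on the centre line of the jaws, within the pads' length; the fingertips stand 19 mm ahead of it and the grasp point (between the pads) is the TCP (robot.tips_ahead is the z of the fingertips in the tool frame, in m); z points along the fingers, y is the direction in which the jaws open and shut (so a half turn about z gives the same grasp; the last joint's range is limited). The gripper opens to 85 mm and grips with 20 to 120 N. Pads are 22 mm wide; open, the fingers measure 114 mm over their backs; the gripper's body (76 mm by 85 mm) begins 54 mm behind the grasp point. The pads swing forward as they close: fully open they stand 13 mm farther back than shut.
Start: joints at [1.122, 0.245, 1.558, -0, 1.339, -0.174], TCP at [0.176, 0.626, 0.25] pointing down, gripper open.
Joint ranges: [-3.13, 3.13], [-1.02, 2.26], [0.13, 2.54], [-0.95, 4.09], [0.21, 2.88], [-2.74, 2.74]. Speed limits (rad/s): [2.57, 2.57, 3.14, 3.14, 3.14, 3.14].

## Interface

Orientations are given as a rotation vector (axis times angle).
In Python, from rig import robot gives the robot as it stands. The module is installed in compiled form; this text tells all that it offers.
- The arm moves only by the tool servo_tool, never from a script. Its argument "steps" is text: rows parted by semicolons, each of 7 numbers parted by spaces: the turn, a rotation vector about the world's x, y, z in rad, then the shift along the world's x, y, z in units of 25 mm (1.0 is 25 mm), then the closure, from 0 (fully open) to 1 (shut). In form: wx wy wz tx ty tz hand; .... A call has 1 to 5 rows; each row shifts and turns the commanded pose from where the row before left it; what a row does not reach is not made up. A row lasts 1/12 s, in which the tool goes at most 41.7 mm and 7.16 degrees, less where a joint would pass 70% of its speed; a pose out of reach is approached as far as the arm can. A call is refused whole if a number of a shift passes 1 or a number of a turn 0.125, either way. A call with a gripper value outside its range is refused whole. The fingers move at their own pace and stop on an object; "newtons" is the grip in N (left out, the last holds). Time passes only in rows, so rows that do not move let the fingers close. It gives the time, the measured TCP pose, the force and the opening at its end, in the units of the state.
- robot.observe(): the state, without advancing time (a new reading comes with each control period).
- robot.read_camera(name): name is "side" or "top"; returns a dict with "pixels" (420x560x3 uint8, red, green, blue), "fovy" (degrees; the focal length in pixels is half the picture's height over the tangent of half this angle, whatever the lens; pixels are square), "cx", "cy" (the principal point, pixels), "R" (3x3) and "t" (3): a world point X has camera coordinates R X + t. Camera axes: x right, y down, z forward; pixel columns grow to the right and rows downward; lengths in m; the calibration is good to about 2 mm. A picture is of the moment at which its call begins. There is no depth.
- robot.job_done(): hands the job in, once; it reports no verdict.
The state is a dict: "t": time; "joint_positions": joint angles; "qvel": joint speeds; "effort": joint torques, N m; "position": TCP position; "eef_rot": TCP orientation; "ft_force": force on the tool from outside, world axes, zero at the start; "moment": the same for the moment, N m; "grip_width": finger opening in m.
Only numpy, scipy, OpenCV 4.12 (cv2) and the standard library are available. Lean on these libraries where they do the work, as an engineer would, in place of code of your own. Each camera call takes 0.05 s, during which the arm holds its last target.

## Task

Put the lathe's big chuck key away in its holder so that the lathe can be started again: press the shank steadily down from above into both spring clips until it has snapped fully home in them, then slide the key lengthwise in the clips, square end first, until it has pushed the plunger of the yellow-and-black interlock switch all the way in against the brass nose. Feel for the stop and push no harder than it takes, let go and leave the key there, and leave the other things on the bench alone.

Things in the scene. Friction and masses are not known exactly. Their poses are not given: they have to be found in the camera images.
- key_mid (a point): Big chuck key, a dark steel T lying flat: plain round shank, 18 mm diameter, bright square end 12 x 12 x 22 mm, and at the other end a bright cross bar 10 mm thick, 123 mm over its balls. This point: on the shank's axis, the place to grip, 9 mm up at the start, 92 mm from the cross bar's axis. x: along the shank to the square end. 0.4 kg. It may be rolled a few degrees about its axis.
- key_tip (a point): Centre of the flat end face of the key's square end, on the shank's axis, 82 mm along x from key_mid.
- holder: Key holder screwed to the bench: blue base plate 232 x 64 x 8 mm with two aluminium posts (20 mm along x, 26 mm wide) that carry the spring clips at x = -46 and +46 mm, and the interlock switch beyond them. Origin: bench height, half-way between the clips; x along the clips' common axis to the switch, z up. 72 mm are free between the posts for fingers, above the plate (top 8 mm up).
- clips_mid (a point): On the clips' common axis half-way between them, 35 mm over the bench: key_mid's height once seated. Clips: bent steel strip, mouths up, 14 mm long along the axis; lips 23 mm apart 14 mm above the axis, throat 12 mm wide 8 mm above it. Pressing a shank in takes 12 to 22 N at key_mid; one clip may snap before the other. Seated, it slides under 2 to 6 N of friction. Over 80 N (a slam) bends a clip.
- bracket: Slotted steel bracket 78 x 44 x 3 mm on the holder's base plate; origin under its middle, 121 mm along the holder's x, 8 mm up; axes as the holder's. It carries the yellow-and-black switch box (32 x 30 mm, top 51 mm over the bench) with a brass nose 19 mm in diameter, coaxial with the clips and facing them. The nose's flat face, the stop for the key, lies 86 to 107 mm along the holder's x: not measured.
- plunger (a joint): How far the switch's plunger is in, m: 0 = standing 6 mm out of the brass nose (8 mm diameter), 0.006 = flush with it, the key's end on the nose. Its spring pushes back with 0.6 to 1.2 N, less than the clips' friction. A push of over 15 N breaks the switch. Stay clear of it at first: lower the key in with key_mid 8 mm short of the clips' middle (x = -8 mm in the holder's frame).
- drill_key: Bystander: small bright steel drill-chuck key, T-shaped, 53 x 68 mm, not the one wanted; origin on the bench under it.
- toolholder: Bystander: dark steel quick-change tool holder with a cutting bit, 75 x 26 x 32 mm; origin on the bench under it.
- oil: Bystander: white plastic oil bottle with red cap, 42 mm diameter, 125 mm tall; origin on the bench under it.
- workpiece: Bystander: stepped turned aluminium part standing on its wide end, 40 mm diameter, 72 mm tall; origin on the bench under it.
- caliper: Bystander: digital caliper lying flat, 225 mm long, 16 mm wide beam with a grey display head; origin on the bench under it.
- chip_brush: Bystander: chip brush with wooden handle, lying flat; origin on the bench under it.
- vblock: Bystander: dark steel V-block, 60 x 50 x 40 mm; origin on the bench under it.

How it is judged:
On the way, in this order (a step that is already met when the one before it is completed fails the run):
1. the key is lifted off the bench and carried above the clips (height (world z) of key_mid above 0.05 m and horizontal distance between key_mid and holder below 0.035 m), for 0.1 s.
2. the key is snapped into both clips, its square end towards the switch, with the plunger still standing out (y of key_mid in the frame of holder between -0.003 and 0.003 m and z of key_mid in the frame of holder between 0.032 and 0.038 m and x of key_mid in the frame of holder between -0.03 and 0.032 m and angle between the x axis of key_mid and the x axis of holder, either way round below 0.05 rad and x of key_tip in the frame of holder above 0.04 m and value of joint plunger below 0.001 m), for 0.2 s.
3. the key, still in both clips, is slid home on the switch: plunger at least 4.5 of its 6 mm in (y of key_mid in the frame of holder between -0.003 and 0.003 m and z of key_mid in the frame of holder between 0.032 and 0.038 m and x of key_mid in the frame of holder between -0.03 and 0.032 m and angle between the x axis of key_mid and the x axis of holder, either way round below 0.05 rad and x of key_tip in the frame of holder above 0.04 m and value of joint plunger above 0.0045 m), for 0.2 s.
At the end, for the whole second after the job is handed in: The key rests, released, in both clips (shank's axis within 3 mm of the clips' axis in height and sideways, and within 0.05 rad of it), square end towards the switch, with the plunger held at least 4.5 of its 6 mm in (all of step 3 and linear speed of key below 0.01 m/s); the robot touches nothing.
It fails at once if the key is rammed against the switch with more than 15 N (contact force between key and bracket above 15 N).
It fails at once if the key is slammed into the clips with more than 80 N (contact force between key and holder above 80 N).
It fails at once if another thing on the bench is shifted by more than 25 mm (distance of any of drill_key, toolholder, oil, workpiece, caliper, chip_brush, vblock from where it was at the start of the episode above 0.025 m).
It also fails if it takes over 72 s, if anything falls off the work surface, if the arm or the gripper's body presses on something with over 40 N, if the wrist force passes 120 N, or if a joint passes its speed limit or range.

## Working session

There is one attempt and no reset: what is moved stays moved. The work goes in short steps, Python scripts to look and compute and a tool call to move; the robot and the scene stay as the last step left them, time stands still between calls to the robot, and variables do not carry over. Pictures are saved under pics/ and viewed, and the job is handed in when it is done.

Besides the shell and the picture viewer there is one more tool, called after ">>>" in YAML: its name, and indented under it one key for each argument. servo_tool: Moves the arm, as the interface text tells. Its arguments: {"type":"object","properties":{"steps":{"type":"string"},"newtons":{"type":"number"}},"required":["steps"]}

```bash
mkdir -p pics; ls; cat > h.py <<'E'
import numpy as np, cv2
from rig import robot
def cam(n,fn=None):
    d=robot.read_camera(n); 
    if fn: cv2.imwrite('pics/'+fn, d['pixels'][:,:,::-1])
    return d
def K(d):
    h=d['pixels'].shape[0]; f=h/2/np.tan(np.radians(d['fovy'])/2)
    return f
def ray(d,u,v):
    f=K(d); R=np.array(d['R']);t=np.array(d['t'])
    c=-R.T@t; r=R.T@np.array([(u-d['cx'])/f,(v-d['cy'])/f,1]); return c,r/np.linalg.norm(r)
def plane(d,u,v,z):
    c,r=ray(d,u,v); return c+r*(z-c[2])/r[2]
def proj(d,X):
    p=np.array(d['R'])@np.array(X)+np.array(d['t']); f=K(d)
    return f*p[0]/p[2]+d['cx'], f*p[1]/p[2]+d['cy']
E
python3 - <<'E'
from h import *
for n in('top','side'):
    d=cam(n,n+'0.png'); print(n,d['fovy'],d['cx'],d['cy'],ray(d,280,210), K(d))
print(robot.observe(), robot.tips_ahead)
E
```

```text
pics
top 55.760898394765064 280.49444188723004 212.44280997944225 (array([0.37899796, 0.02346294, 1.42502223]), array([ 0.15084497, -0.01167811, -0.98848845])) 396.9484579959014
side 44.59088361637296 285.3334647064302 211.5919663518329 (array([-0.04087615, -0.90575245,  0.77407469]), array([ 0.47284877,  0.6968853 , -0.53922622])) 512.1489594792334
{'t': 0.1, 'joint_positions': array([ 1.12193232e+00,  2.45752275e-01,  1.55895353e+00,  7.27349260e-06,
        1.33871371e+00, -1.74105515e-01]), 'qvel': array([-0.0001968 ,  0.00049991, -0.0029314 ,  0.00027857,  0.00172547,
        0.00025789]), 'effort': array([-1.27048861e-04, -4.30673540e+01, -3.27129185e+01, -1.93140345e-04,
        2.93194105e-03, -1.58835752e-05]), 'position': array([0.17613166, 0.6251656 , 0.24925233]), 'eef_rot': array([-4.30158191e-01, -3.11143071e+00,  2.72763782e-03]), 'ft_force': array([ 0.82444617, -0.00121184,  0.89650712]), 'moment': array([ 0.00926739, -0.01662079, -0.04248232]), 'grip_width': 0.08547074237847666} 0.019
```

View pics/top0.png

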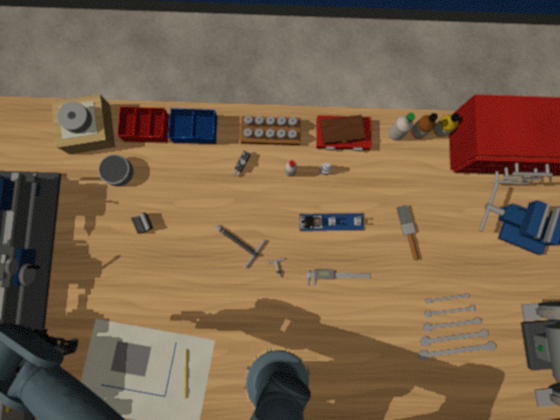

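View pics/side0.png

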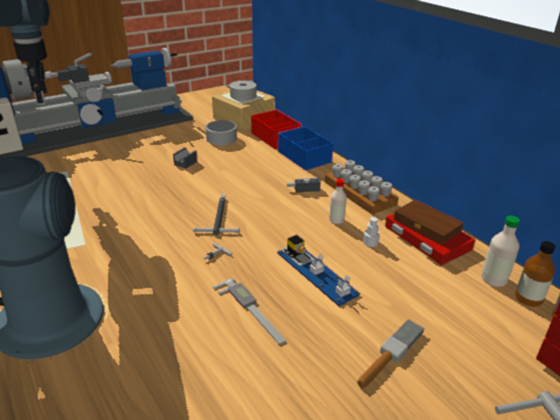

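The top view shows the key at about (240,240), with the square end at (220,228) and the bar at (257,253). The holder is at (332,222) with its switch at the left. Next I'll zoom in on both.

```bash
python3 - <<'E'
from h import *
a=cv2.imread('pics/top0.png'); b=cv2.imread('pics/side0.png')
cv2.imwrite('pics/z1.png',cv2.resize(a[205:275,210:290],None,fx=8,fy=8,interpolation=cv2.INTER_CUBIC))
cv2.imwrite('pics/z2.png',cv2.resize(a[200:245,290:385],None,fx=8,fy=8,interpolation=cv2.INTER_CUBIC))
cv2.imwrite('pics/z3.png',cv2.resize(b[225:310,270:370],None,fx=7,fy=7,interpolation=cv2.INTER_CUBIC))
cv2.imwrite('pics/z4.png',cv2.resize(b[185:265,180:260],None,fx=7,fy=7,interpolation=cv2.INTER_CUBIC))
E
```

```text
(no output)
```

View pics/z1.png

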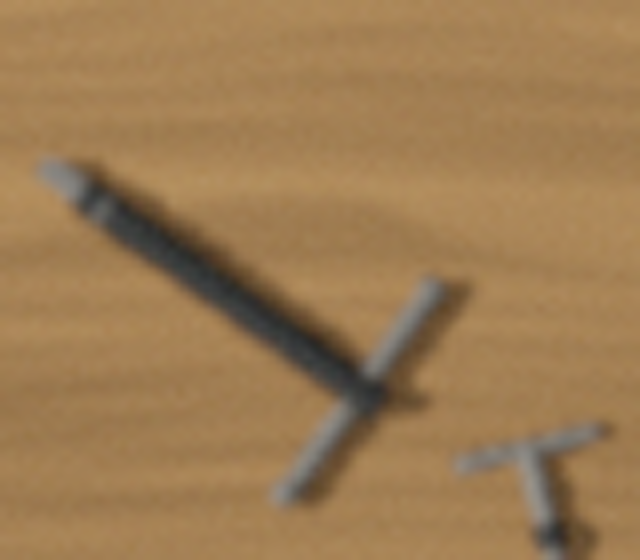

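View pics/z2.png

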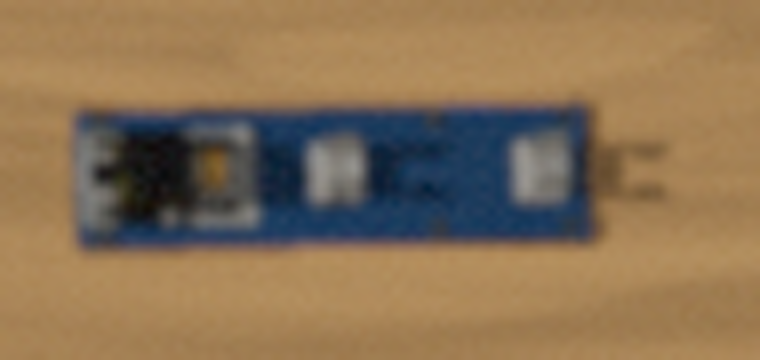

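View pics/z3.png

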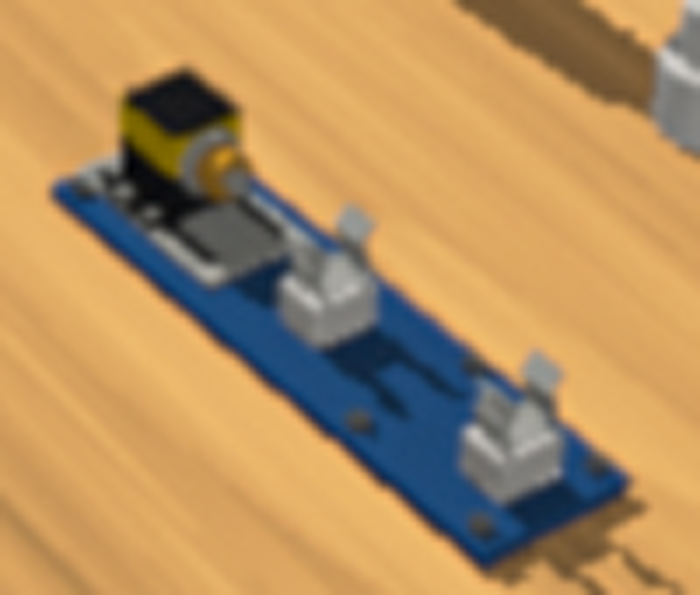

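View pics/z4.png

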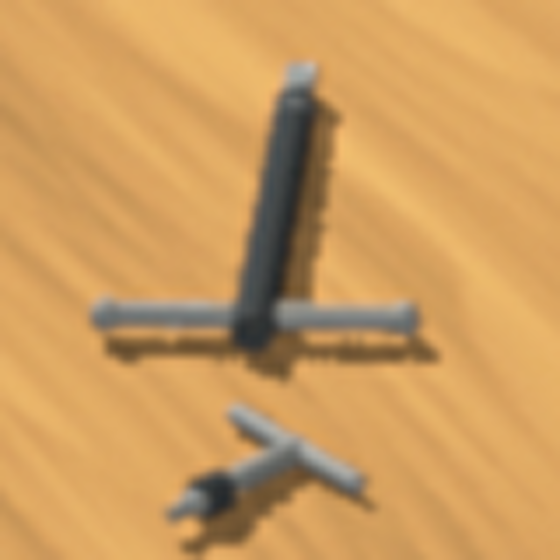

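```bash
cat > m1.py <<'E'
from h import *
def up(img,x0,y0,x1,y1,s=8):
    return cv2.resize(img[y0:y1,x0:x1],None,fx=s,fy=s,interpolation=cv2.INTER_CUBIC)
def topx(p,x0,y0,s=8): return (np.array(p)+0.5)/s-0.5+np.array([x0,y0])
for n,box in (('top',(285,195,385,250)),('side',(265,220,375,315))):
    d=cam(n); im=d['pixels'].astype(np.float32)
    z=up(im,*box); m=((z[:,:,2]-z[:,:,0])>-5).astype(np.uint8)
    if n=='top': print('bg/plate', im[205,300], im[232,340])
    # plate blue minus wood
    w=up(im,*box); br=w[:,:,2]-w[:,:,0]
    lo=np.percentile(br,5); hi=np.percentile(br,95); print(n,lo,hi)
    m=(br>(lo+hi)/2).astype(np.uint8)
    if n=='side': m=(br>0).astype(np.uint8)
    m=cv2.morphologyEx(m,cv2.MORPH_CLOSE,np.ones((25,25)))
    cs=max(cv2.findContours(m,0,2)[0],key=cv2.contourArea)
    c=topx(cs[:,0,:],box[0],box[1])
    P=np.array([plane(d,u,v,0.008)[:2] for u,v in c]).astype(np.float32)
    r=cv2.minAreaRect(P*1000); print(r); print(cv2.boxPoints(r))
d=cam('top'); 
x0,y0=210,205
for nm,(u,v),z in (('tip',(48,172),.009),('bar1',(434,288),.009),('bar2',(287,492),.009),('cross',(362,391),.009)):
    print(nm,plane(d,*topx((u,v),x0,y0),z))
d=cam('side'); x0,y0=180,185
for nm,(u,v),z in (('tip',(302,72),.009),('bar1',(405,318),.009),('bar2',(104,313),.009),('cross',(258,315),.009)):
    print(nm,plane(d,*topx((u,v),x0,y0,7),z))
E
python3 m1.py
```

```text
bg/plate [163. 128.  83.] [179. 141.  94.]
top -85.427826 55.79028
((558.3357543945312, -179.00180053710938), (61.8254508972168, 231.82333374023438), 2.5477354526519775)
[[ 522.30115   -64.578835]
 [ 532.6061   -296.173   ]
 [ 594.37036  -293.42477 ]
 [ 584.0654    -61.830597]]
side -127.91324 81.025246
((561.6804809570312, -183.64041137695312), (79.07070922851562, 234.2983856201172), 2.2214152812957764)
[[ 517.63403   -68.111694]
 [ 526.7157   -302.234   ]
 [ 605.7269   -299.16913 ]
 [ 596.64526   -65.046814]]
tip [0.53050578 0.23571362 0.009     ]
bar1 [0.48325728 0.06161538 0.009     ]
bar2 [0.39151291 0.12358919 0.009     ]
cross [0.43673166 0.0920775  0.009     ]
tip [0.53444716 0.23849067 0.009     ]
bar1 [0.48271184 0.06135704 0.009     ]
bar2 [0.38999306 0.12356659 0.009     ]
cross [0.4375704 0.0920804 0.009    ]
```

```bash
cat > m2.py <<'E'
from h import *
T=lambda p,x0,y0,s: (np.array(p)+0.5)/s-0.5+np.array([x0,y0])
d=cam('top'); s=cam('side')
a=np.radians(92.55); ex=np.array([np.cos(a),np.sin(a),0]); ey=np.array([-np.sin(a),np.cos(a),0])
C=np.array([.5583,-.1790,.008])
def L(P): return [round(1000*float((P-C)@e),1) for e in (ex,ey)]
for nm,p,z in (('postA',(335,172),.03),('postB',(540,170),.03),('nose',(213,170),.044)):
    print(nm,L(plane(d,*T(p,290,200,8),z)))
# side features in plate frame
for nm,p,z in (('cornerL',(52,190),.008),('cornerBot',(487,558),.008),('cornerR',(628,478),.008),('noseface c',(226,172),.035),('plungertip',(240,182),.035),('postA topfront edge mid',(325,300),.026),('postA bottom near corner',(325,348),.008),('postA right bottom',(377,318),.008),('postB near bottom corner',(508,503),.008),('postB right bottom',(560,470),.008),('postB left bottom',(462,468),.008),('postA left bottom',(282,318),.008)):
    print(nm,L(plane(s,*T(p,270,225,7),z)))
# predicted
import itertools
im=cv2.imread('pics/side0.png'); im=cv2.resize(im[225:310,270:370],None,fx=7,fy=7,interpolation=cv2.INTER_CUBIC)
E
python3 m2.py
```

```text
postA [2.5, 0.9]
postB [-88.8, 1.5]
nose [58.2, 0.8]
cornerL [110.2, 34.0]
cornerBot [-118.5, 33.2]
cornerR [-116.9, -28.1]
noseface c [55.8, 0.2]
plungertip [48.6, -0.2]
postA topfront edge mid [-8.9, 9.0]
postA bottom near corner [-11.8, 10.1]
postA right bottom [-9.7, -14.2]
postB near bottom corner [-103.6, 11.1]
postB right bottom [-101.6, -12.9]
postB left bottom [-82.8, 12.1]
postA left bottom [8.7, 12.0]
```

>>> servo_tool:
  steps: "0 0 -0.094 0.62 -0.92 0 0;0 0 -0.094 0.62 -0.92 0 0;0 0 -0.094 0.62 -0.92 0 0;0 0 -0.094 0.62 -0.92 0 0;0 0 -0.094 0.62 -0.92 0 0"
  newtons: 60

```text
t: 0.82
position: [0.2544, 0.5095, 0.2503]
eef_rot: [1.149, 2.924, 0.0]
ft_force: [1.1, -0.0, -0.9]
grip_width: 0.0852
```

>>> servo_tool:
  steps: "0 0 -0.094 0.62 -0.92 0 0;0 0 -0.094 0.62 -0.92 0 0;0 0 -0.094 0.62 -0.92 0 0;0 0 -0.094 0.62 -0.92 0 0;0 0 -0.094 0.62 -0.92 0 0"

```text
t: 1.23
position: [0.3319, 0.3945, 0.2505]
eef_rot: [1.799, 2.576, 0.001]
ft_force: [0.1, -0.1, 0.6]
grip_width: 0.0855
```

>>> servo_tool:
  steps: "0 0 -0.094 0.62 -0.92 0 0;0 0 -0.094 0.62 -0.92 0 0;0 0 -0.094 0.62 -0.92 0 0;0 0 -0.094 0.62 -0.92 0 0;0 0 -0.094 0.62 -0.92 0 0"

```text
t: 1.65
position: [0.4095, 0.2794, 0.2505]
eef_rot: [2.349, 2.086, 0.001]
ft_force: [-0.1, 0.0, 0.5]
grip_width: 0.0852
```

>>> servo_tool:
  steps: "0 0 -0.094 0.62 -0.92 -0.5 0;0 0 -0.094 0.62 -0.92 -0.5 0;0 0 -0.094 0.62 -0.92 -0.5 0;0 0 -0.094 0.62 -0.92 -0.5 0;0 0 -0.094 0.62 -0.92 -0.5 0"

```text
t: 2.07
position: [0.487, 0.1643, 0.1875]
eef_rot: [2.77, 1.481, 0.001]
ft_force: [-0.6, -0.3, -0.5]
grip_width: 0.0849
```

>>> servo_tool:
  steps: "0 0 0 0 0 -0.8 0;0 0 0 0 0 -0.8 0;0 0 0 0 0 -0.8 0;0 0 0 0 0 -0.4 0;0 0 0 0 0 0 0"

```text
t: 2.48
position: [0.4846, 0.1654, 0.1154]
eef_rot: [-2.765, -1.487, 0.007]
ft_force: [0.1, -0.5, 0.2]
grip_width: 0.0853
```

```bash
python3 - <<'E'
from h import *
s=cam('side'); o=robot.observe(); print(o['position'])
im=s['pixels'][:,:,::-1]; cv2.imwrite('pics/g1.png',cv2.resize(im[120:270,130:330],None,fx=4,fy=4,interpolation=cv2.INTER_CUBIC))
E
```

```text
[0.48567123 0.165607   0.11702264]
```

View pics/g1.png

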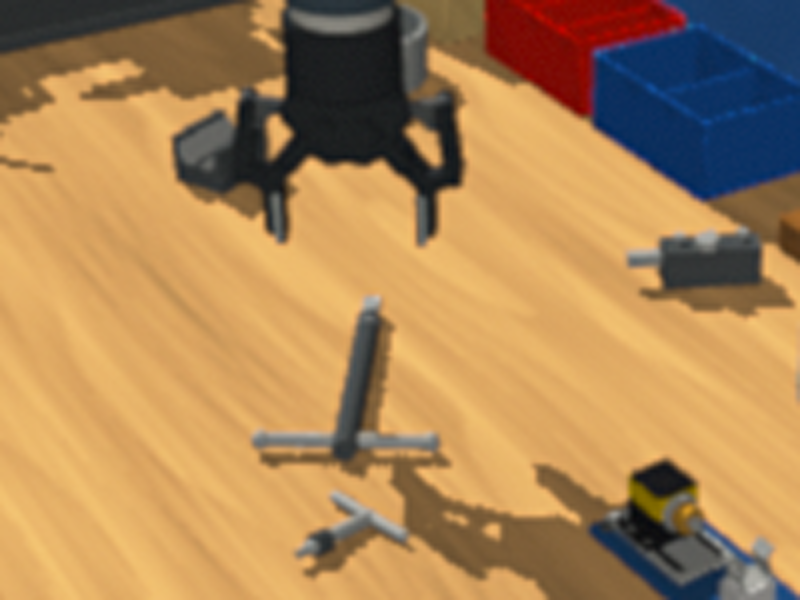

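The gripper (about 350,200 in the crop) is lined up across the shank (360,380), so I can descend and grip.

>>> servo_tool:
  steps: "0 0 0 0 0 -1 0;0 0 0 0 0 -1 0;0 0 0 0 0 -0.9 0;0 0 0 0 0 -0.6 0;0 0 0 0 0 -0.26 0"

```text
t: 2.95
position: [0.4861, 0.1658, 0.0231]
eef_rot: [-2.766, -1.488, 0.002]
ft_force: [-1.0, 0.6, -0.3]
grip_width: 0.0854
```

>>> servo_tool:
  steps: "0 0 0 0 0 0 0.3;0 0 0 0 0 0 0.6;0 0 0 0 0 0 0.8;0 0 0 0 0 0 1;0 0 0 0 0 0 1"
  newtons: 80

```text
t: 3.37
position: [0.4873, 0.1658, 0.025]
eef_rot: [2.766, 1.488, 0.003]
ft_force: [-0.4, -0.3, -0.9]
grip_width: 0.0252
```

>>> servo_tool:
  steps: "0 0 0 0 0 0 1;0 0 0 0 0 0 1;0 0 0 0 0 0 1;0 0 0 0 0 0 1;0 0 0 0 0 0 1"

```text
t: 3.78
position: [0.4869, 0.1659, 0.025]
eef_rot: [-2.767, -1.487, -0.001]
ft_force: [-3.0, 0.2, 7.8]
grip_width: 0.0142
```

```bash
python3 - <<'E'
from h import *
s=cam('side'); o=robot.observe(); print(o['position'],o['grip_width'],o['ft_force'])
im=s['pixels'][:,:,::-1]; cv2.imwrite('pics/g2.png',cv2.resize(im[150:270,170:290],None,fx=5,fy=5,interpolation=cv2.INTER_CUBIC))
E
```

```text
[0.48694738 0.16584296 0.02505453] 0.014540386382294544 [-2.97981948 -0.14199342  7.3781831 ]
```

View pics/g2.png

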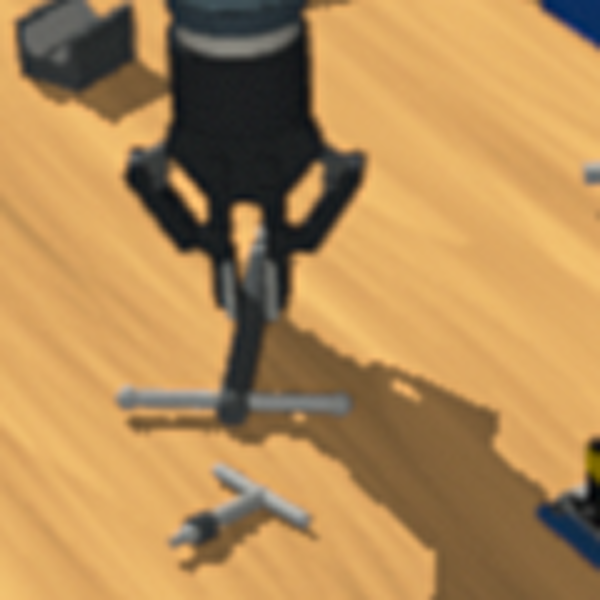

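The reading of 14.5 mm, against an 18 mm shank, shows the tips are pinching above the axis because the TCP stayed at 25 mm. I'll open a little, go lower and regrip.

>>> servo_tool:
  steps: "0 0 0 0 0 0 0.5;0 0 0 0 0 0 0.5;0 0 0 0 0 0 0.5;0 0 0 0 0 -0.1 0.5;0 0 0 0 0 -0.1 0.5"

```text
t: 4.25
position: [0.4865, 0.1656, 0.0187]
eef_rot: [2.767, 1.488, 0.0]
ft_force: [-0.6, -0.6, 0.0]
grip_width: 0.0426
```

>>> servo_tool:
  steps: "0 0 0 0 0 0 0.5;0 0 0 0 0 0 0.5"

```text
t: 4.42
position: [0.4861, 0.1656, 0.0184]
eef_rot: [-2.767, -1.488, 0.001]
ft_force: [-0.5, -0.7, -0.4]
grip_width: 0.0426
```

>>> servo_tool:
  steps: "0 0 0 0 0 0.06 0.7;0 0 0 0 0 0 0.75;0 0 0 0 0 0 0.8;0 0 0 0 0 0 1;0 0 0 0 0 0 1"

```text
t: 4.83
position: [0.4868, 0.1656, 0.0209]
eef_rot: [2.767, 1.488, 0.001]
ft_force: [-2.0, -1.1, 6.2]
grip_width: 0.0149
```

>>> servo_tool:
  steps: "0 0 0 0 0 0 1;0 0 0 0 0 0 1;0 0 0 0 0 0 1;0 0 0 0 0 0 1;0 0 0 0 0 0 1"

```text
t: 5.25
position: [0.4868, 0.1656, 0.0209]
eef_rot: [2.767, 1.488, 0.001]
ft_force: [-1.2, -1.2, 5.9]
grip_width: 0.0147
```

The width reads the same 4 mm lower, so the pads are gripping flat and the gauge reads low. I'll lift and look.

>>> servo_tool:
  steps: "0 0 0 0 0 0.2 1;0 0 0 0 0 0.4 1;0 0 0 0 0 0.8 1;0 0 0 0 0 0.8 1;0 0 0 0 0 0.8 1"

```text
t: 5.67
position: [0.4855, 0.1656, 0.0958]
eef_rot: [-2.766, -1.488, 0.002]
ft_force: [0.8, -1.0, -3.7]
grip_width: 0.0152
```

>>> servo_tool:
  steps: "0 0 0 0 0 0.6 1;0 0 0 0 0 0.4 1;0 0 0 0 0 0.2 1;0 0 0 0 0 0 1;0 0 0 0 0 0 1"

```text
t: 6.08
position: [0.4858, 0.1656, 0.1246]
eef_rot: [-2.766, -1.488, 0.002]
ft_force: [-0.4, 0.2, -4.1]
grip_width: 0.0152
```

```bash
python3 - <<'E'
from h import *
s=cam('side'); o=robot.observe(); print(o['position'],o['grip_width'],o['ft_force'],o['moment'])
im=s['pixels'][:,:,::-1]; cv2.imwrite('pics/g3.png',cv2.resize(im[100:240,150:310],None,fx=5,fy=5,interpolation=cv2.INTER_CUBIC)[:600])
im=cam('top')['pixels'][:,:,::-1]; cv2.imwrite('pics/g3t.png',cv2.resize(im[185:285,190:310],None,fx=6,fy=6,interpolation=cv2.INTER_CUBIC))
E
```

```text
[0.48547838 0.16552214 0.12412639] 0.014981879355501522 [ 0.50560547  0.19294691 -3.86903702] [ 0.1055936  -0.06081328  0.01565518]
```

View pics/g3.png

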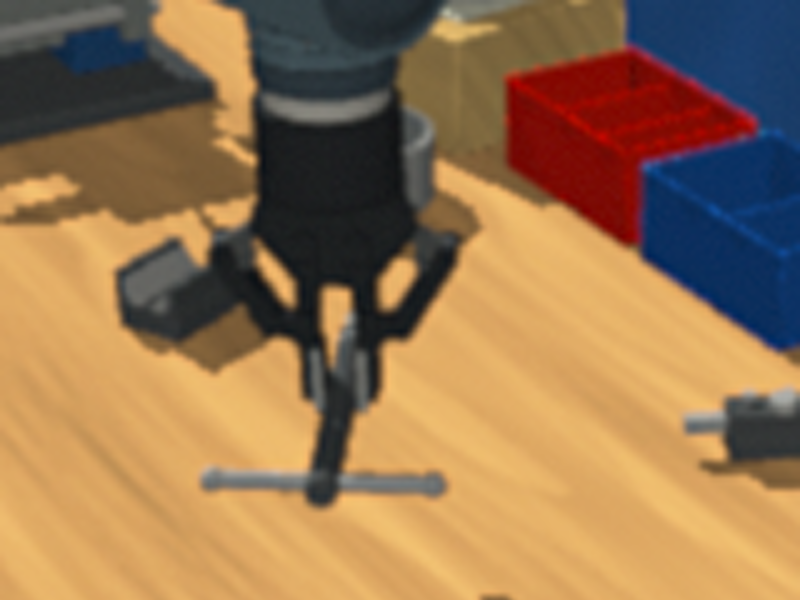

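View pics/g3t.png

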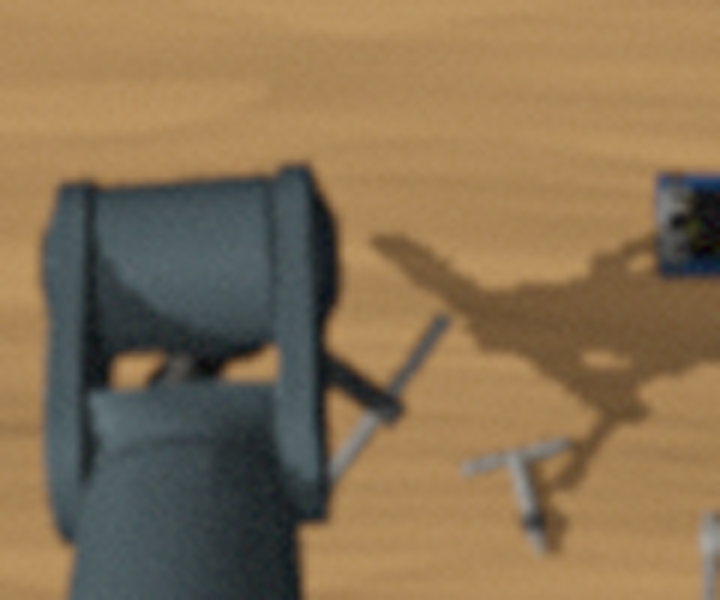

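```bash
cat >> h.py <<'E'
def T(p,x0,y0,s): return (np.array(p)+0.5)/s-0.5+np.array([x0,y0])
def tri(d1,p1,d2,p2):
    c1,r1=ray(d1,*p1);c2,r2=ray(d2,*p2)
    A=np.stack([r1,-r2],1); k=np.linalg.lstsq(A,c2-c1,rcond=None)[0]
    a=c1+k[0]*r1;b=c2+k[1]*r2; return (a+b)/2, np.linalg.norm(a-b)
E
python3 - <<'E'
from h import *
s=cam('side');d=cam('top'); o=robot.observe()
for nm,ps,pt in (('cross',(322,481),(386,399)),('ball',(434,485),(441,323))):
    P,e=tri(s,T(ps,150,100,5),d,T(pt,190,185,6)); print(nm,P,e)
    print(P-o['position'])
# predicted pixel of tip given cross & level
E
```

```text
cross [0.43835866 0.09114035 0.11194551] 0.003990382844450968
[-0.04726415 -0.07437759 -0.01217205]
ball [0.4829543  0.0614631  0.11039071] 0.00026438742964036873
[-0.00266851 -0.10405484 -0.01372684]
```

>>> servo_tool:
  steps: "0 0 0.03 0.15 -0.4 0 1;0 0 0.03 0.15 -0.8 0 1;0 0 0.03 0.15 -0.8 0 1;0 0 0.03 0.15 -0.8 0 1;0 0 0.03 0.15 -0.8 0 1"

```text
t: 6.7
position: [0.5048, 0.0748, 0.1246]
eef_rot: [-2.645, -1.693, 0.002]
ft_force: [0.8, -0.4, -4.0]
grip_width: 0.015
```

>>> servo_tool:
  steps: "0 0 0.03 0.15 -0.8 0 1;0 0 0.03 0.15 -0.8 0 1;0 0 0.03 0.15 -0.8 0 1;0 0 0.03 0.15 -0.8 0 1;0 0 0.03 0.15 -0.8 0 1"

```text
t: 7.12
position: [0.5235, -0.0253, 0.1245]
eef_rot: [-2.511, -1.886, 0.001]
ft_force: [-0.2, -0.3, -3.5]
grip_width: 0.0148
```

>>> servo_tool:
  steps: "0 0 0.03 0.15 -0.8 0 1;0 0 0.03 0.15 -0.8 0 1;0 0 0.03 0.15 -0.8 0 1;0 0 0.03 0.15 -0.8 0 1;0 0 0.03 0.15 -0.8 0 1"

```text
t: 7.53
position: [0.5422, -0.1252, 0.1244]
eef_rot: [-2.362, -2.068, 0.001]
ft_force: [0.0, -0.2, -3.7]
grip_width: 0.0149
```

>>> servo_tool:
  steps: "0 0 0.03 0.15 -0.8 0 1;0 0 0.03 0.15 -0.8 0 1;0 0 0.03 0.15 -0.8 0 1;0 0 0.03 0.15 -0.8 0 1;0 0 0.03 0.15 -0.8 0 1"

```text
t: 7.95
position: [0.561, -0.2251, 0.1242]
eef_rot: [-2.201, -2.239, 0.001]
ft_force: [0.4, -0.7, -4.4]
grip_width: 0.0145
```

>>> servo_tool:
  steps: "0 0 0.028 0 -0.4 0 1;0 0 0 0 0 0 1;0 0 0 0 0 0 1"

```text
t: 8.2
position: [0.5608, -0.2342, 0.1243]
eef_rot: [-2.172, -2.266, 0.0]
ft_force: [0.4, 0.6, -3.8]
grip_width: 0.0149
```

```bash
python3 - <<'E'
from h import *
s=cam('side'); d=cam('top'); o=robot.observe(); print(o['position'],o['eef_rot'],o['grip_width'],o['ft_force'],o['moment'])
im=s['pixels'][:,:,::-1]; cv2.imwrite('pics/h1.png',cv2.resize(im[190:310,260:400],None,fx=5,fy=5,interpolation=cv2.INTER_CUBIC))
im=d['pixels'][:,:,::-1]; cv2.imwrite('pics/h1t.png',cv2.resize(im[180:280,290:410],None,fx=6,fy=6,interpolation=cv2.INTER_CUBIC))
E
```

```text
[ 0.56088678 -0.23330599  0.12448608] [-2.17070105e+00 -2.26829847e+00  1.04791409e-04] 0.014828135091060879 [-0.01582102  0.98675441 -3.95785165] [ 0.12944291  0.00468263 -0.01907569]
```

View pics/h1.png

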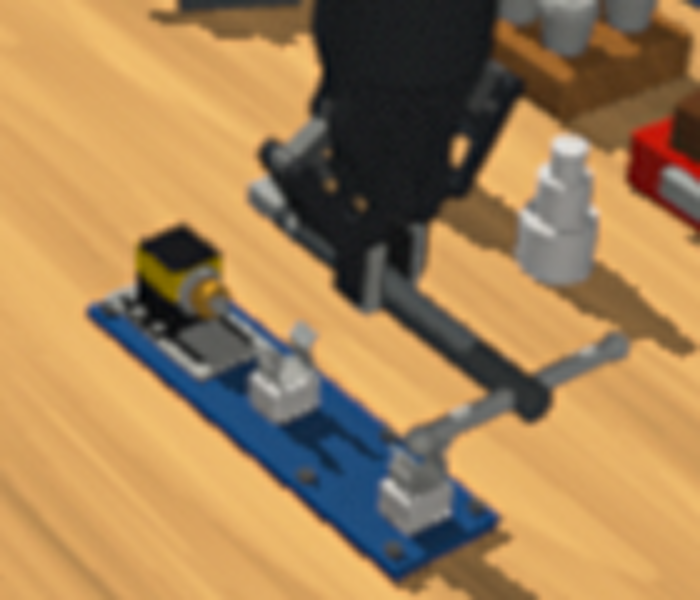

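View pics/h1t.png

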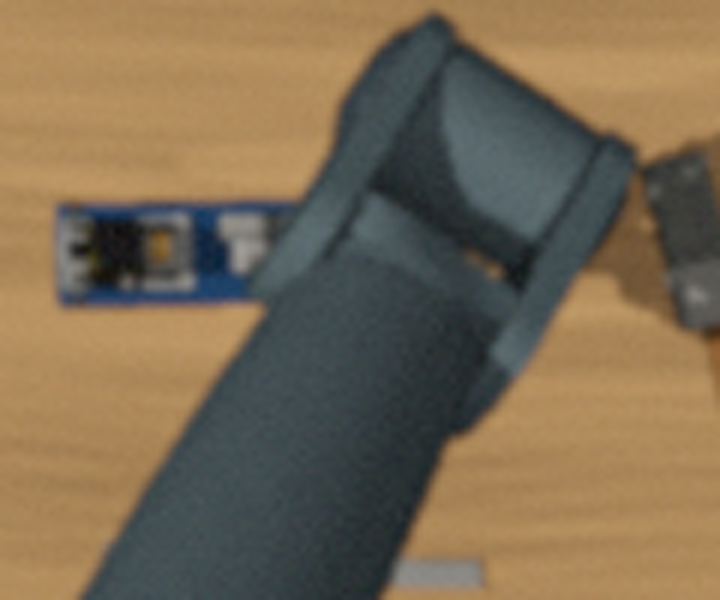

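>>> servo_tool:
  steps: "0 0 0 0 -0.07 -0.6 1;0 0 0 0 0 -0.7 1;0 0 0 0 0 -0.5 1;0 0 0 0 0 -0.2 1;0 0 0 0 0 0 1"

```text
t: 8.72
position: [0.5602, -0.2347, 0.0733]
eef_rot: [-2.169, -2.268, 0.001]
ft_force: [0.4, 0.3, -3.8]
grip_width: 0.0146
```

```bash
python3 - <<'E'
from h import *
s=cam('side'); d=cam('top'); o=robot.observe(); print(o['position'],o['eef_rot'],o['ft_force'],o['moment'])
im=s['pixels'][:,:,::-1]; cv2.imwrite('pics/h2.png',cv2.resize(im[220:310,275:375],None,fx=6,fy=6,interpolation=cv2.INTER_CUBIC))
im=d['pixels'][:,:,::-1]; cv2.imwrite('pics/h2t.png',cv2.resize(im[190:250,290:390],None,fx=7,fy=7,interpolation=cv2.INTER_CUBIC))
E
```

```text
[ 0.56167429 -0.23593591  0.07563728] [2.17137694e+00 2.26987554e+00 1.65242019e-04] [-0.31981789  0.06203727 -3.43806553] [ 0.07621308 -0.03311965 -0.01168311]
```

View pics/h2.png

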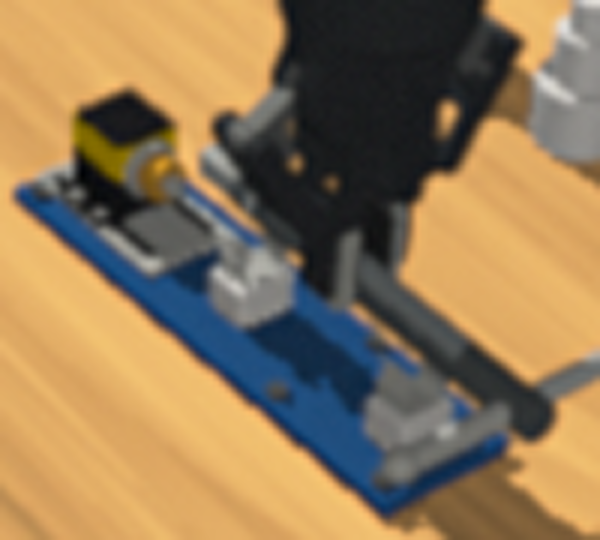

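View pics/h2t.png

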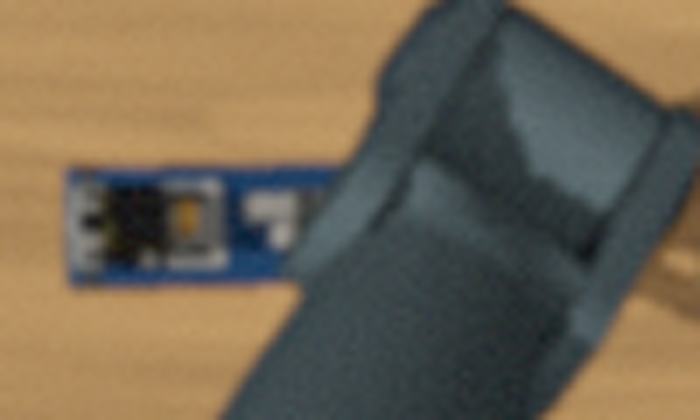

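```bash
python3 - <<'E'
from h import *
s=cam('side'); d=cam('top'); o=robot.observe()
a=np.radians(92.55); ex=np.array([np.cos(a),np.sin(a),0]); ey=np.array([-np.sin(a),np.cos(a),0])
O=np.array([.5603,-.2235,0])
L=lambda P:(np.round(1000*np.array([(P-O)@ex,(P-O)@ey,P[2]]),1))
print('tcp',L(o['position']))
zk=o['position'][2]-.012; print(zk)
print('tip top', L(plane(d,*T((258,207),290,190,7),zk)), L(plane(d,*T((246,207),290,190,7),zk)))
print('nose top', L(plane(d,*T((187,217),290,190,7),.04)))
for z in (.063,): 
  for p in ((524,405),(395,470)): print('bar side',L(plane(s,*T(p,275,220,6),zk)))
  print('tip side',L(plane(s,*T((213,163),275,220,6),zk)))
# overlay
for dd,fn,(x0,y0,x1,y1,k) in ((s,'ov.png',(275,220,375,310,6)),(d,'ovt.png',(290,190,390,250,7))):
    im=cv2.resize(dd['pixels'][y0:y1,x0:x1,::-1],None,fx=k,fy=k,interpolation=cv2.INTER_CUBIC)
    pt=lambda x,y,z: tuple(int(round(q)) for q in (np.array(proj(dd,O+ex*x+ey*y+np.array([0,0,z])))+.5-np.array([x0,y0]))*k-.5)
    def poly(P,c): cv2.polylines(im,[np.array([pt(*p) for p in P])],True,c,1)
    poly([(-.072,-.032,.008),(.16,-.032,.008),(.16,.032,.008),(-.072,.032,.008)],(0,0,255))
    for cx in(-.046,.046):
        for y in(-.0115,.0115): poly([(cx-.007,y,.049),(cx+.007,y,.049)],(0,255,0))
        poly([(cx-.01,-.013,.008),(cx+.01,-.013,.008),(cx+.01,.013,.008),(cx-.01,.013,.008)],(255,0,255))
    poly([(.09,0,.035),(.1,0,.035)],(255,255,0))
    cv2.imwrite('pics/'+fn,im)
E
```

```text
tcp [-13.   -1.3  76.5]
0.06448715769650468
tip top [69.3 -1.9 64.5] [75.3 -2.  64.5]
nose top [102.   -0.5  40. ]
bar side [-105.4    3.5   64.5]
bar side [-104.2   62.7   64.5]
tip side [66.5  4.1 64.5]
```

View pics/ov.png

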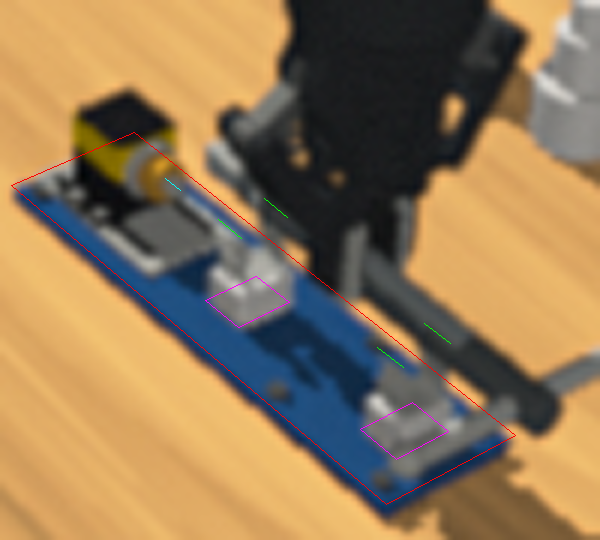

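View pics/ovt.png

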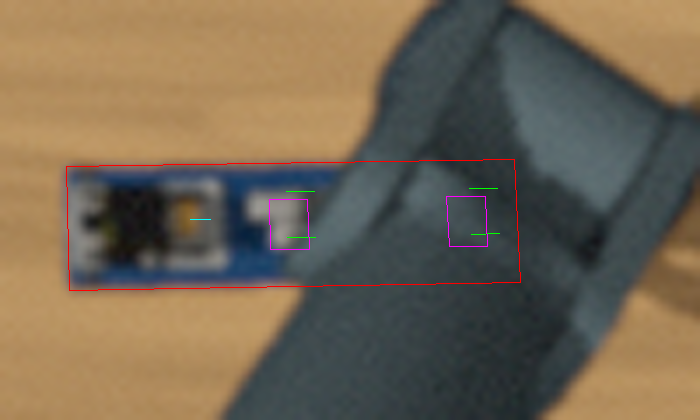

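>>> servo_tool:
  steps: "0 0 0 0 0 -0.1 1;0 0 0 0 0 -0.1 1;0 0 0 0 0 -0.1 1;0 0 0 0 0 -0.1 1;0 0 0 0 0 0 1"
  newtons: 110

```text
t: 9.33
position: [0.5609, -0.2359, 0.0645]
eef_rot: [-2.171, -2.269, 0.0]
ft_force: [0.2, -0.6, -4.4]
grip_width: 0.0141
```

>>> servo_tool:
  steps: "0 0 0 0 0 -0.04 1;0 0 0 0 0 -0.04 1;0 0 0 0 0 -0.04 1;0 0 0 0 0 -0.04 1;0 0 0 0 0 0 1"

```text
t: 9.75
position: [0.5612, -0.2364, 0.0618]
eef_rot: [-2.172, -2.27, 0.001]
ft_force: [-4.5, 0.9, 2.5]
grip_width: 0.014
```

>>> servo_tool:
  steps: "0 0 0 0 0 -0.04 1;0 0 0 0 0 -0.04 1;0 0 0 0 0 0 1"

```text
t: 10.0
position: [0.5614, -0.2367, 0.0606]
eef_rot: [2.172, 2.27, -0.002]
ft_force: [-7.4, -0.3, 7.3]
grip_width: 0.0136
```

The clips push the key towards -x at 7 N, which fits the top view showing it about 1.4 mm off. I'll shift -x to centre it.

>>> servo_tool:
  steps: "0 0 0 -0.04 0 0 1;0 0 0 -0.03 0 0 1;0 0 0 0 0 0 1"

```text
t: 10.25
position: [0.5605, -0.2367, 0.0606]
eef_rot: [2.17, 2.268, 0.001]
ft_force: [-1.7, 0.3, 6.4]
grip_width: 0.0139
```

>>> servo_tool:
  steps: "0 0 0 -0.02 0 -0.03 1;0 0 0 0 0 -0.04 1;0 0 0 0 0 -0.04 1;0 0 0 0 0 -0.04 1;0 0 0 0 0 0 1"

```text
t: 10.67
position: [0.561, -0.2373, 0.0586]
eef_rot: [2.169, 2.267, 0.001]
ft_force: [-4.9, 1.2, 13.7]
grip_width: 0.0137
```

>>> servo_tool:
  steps: "0 0 0 0 0 -0.04 1;0 0 0 0 0 -0.04 1;0 0 0 0 0 -0.04 1;0 0 0 0 0 0 1"

```text
t: 11.0
position: [0.5609, -0.2376, 0.0552]
eef_rot: [2.169, 2.266, 0.001]
ft_force: [-3.0, -1.4, 10.7]
grip_width: 0.0138
```

>>> servo_tool:
  steps: "0 0 0 -0.02 0 -0.04 1;0 0 0 0 0 -0.04 1;0 0 0 0 0 -0.04 1;0 0 0 0 0 -0.04 1;0 0 0 0 0 0 1"

```text
t: 11.42
position: [0.5597, -0.2362, 0.048]
eef_rot: [2.17, 2.267, 0.003]
ft_force: [6.1, -0.9, -5.3]
grip_width: 0.0139
```

>>> servo_tool:
  steps: "0 0 0 0 0 -0.04 1;0 0 0 0 0 -0.04 1;0 0 0 0 0 0 1"

```text
t: 11.67
position: [0.5597, -0.236, 0.0465]
eef_rot: [2.171, 2.268, 0.003]
ft_force: [5.6, 0.6, -2.8]
grip_width: 0.0139
```

>>> servo_tool:
  steps: "0 0 0 0.03 0 -0.03 1;0 0 0 0 0 -0.03 1;0 0 0 0 0 0 1"

```text
t: 11.92
position: [0.5599, -0.236, 0.0464]
eef_rot: [-2.172, -2.27, -0.0]
ft_force: [-0.0, 3.0, 9.2]
grip_width: 0.0139
```

>>> servo_tool:
  steps: "0 0 0 0 0 -0.03 1;0 0 0 0 0 -0.03 1;0 0 0 0 0 0 1"

```text
t: 12.17
position: [0.5601, -0.2361, 0.0463]
eef_rot: [-2.171, -2.27, -0.0]
ft_force: [-4.3, 5.0, 18.2]
grip_width: 0.0139
```

```bash
cat > look.py <<'E'
from h import *
import sys
n=sys.argv[1]
s=cam('side'); d=cam('top'); o=robot.observe(); print(o['position'],o['eef_rot'],o['ft_force'],o['moment'])
im=s['pixels'][:,:,::-1]; cv2.imwrite(f'pics/{n}.png',cv2.resize(im[220:310,275:375],None,fx=6,fy=6,interpolation=cv2.INTER_CUBIC))
im=d['pixels'][:,:,::-1]; cv2.imwrite(f'pics/{n}t.png',cv2.resize(im[190:250,290:390],None,fx=7,fy=7,interpolation=cv2.INTER_CUBIC))
E
python3 look.py i1
```

```text
[ 0.56010485 -0.2361293   0.04627719] [-2.17146235e+00 -2.27007627e+00 -1.93721269e-04] [-4.99856909  5.17062539 18.31322635] [ 0.77240723  0.78465202 -0.01353828]
```

View pics/i1.png

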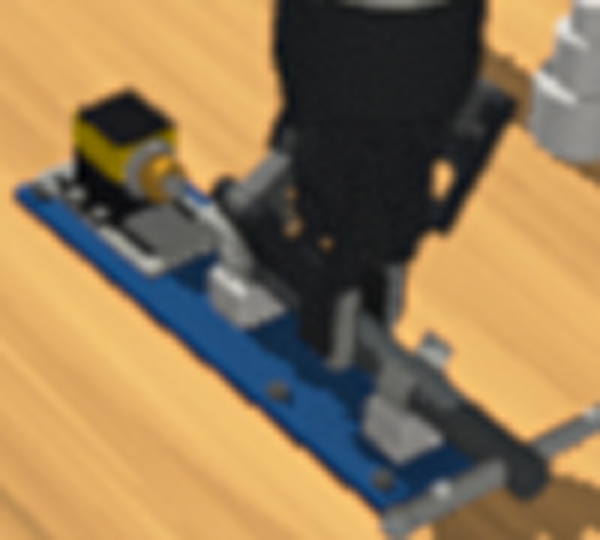

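View pics/i1t.png

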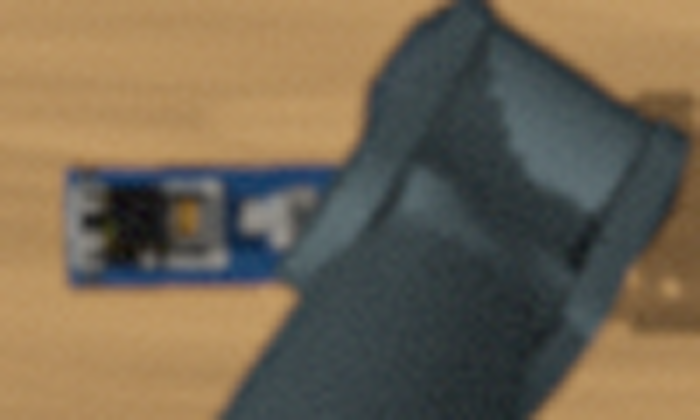

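The stop at z=46.3 mm is stiff, the force jumps with no more travel, and both clips show the shank inside (shank runs about (240,240) to (530,470)). Now I'll take off the preload and slide.

>>> servo_tool:
  steps: "0 0 0 0 0 0.05 1;0 0 0 0 0 0.03 1;0 0 0 0 0 0 1;0 0 0 0 0 0 1"

```text
t: 12.6
position: [0.56, -0.2361, 0.0464]
eef_rot: [2.171, 2.269, 0.001]
ft_force: [1.0, 2.3, 7.1]
grip_width: 0.014
```

>>> servo_tool:
  steps: "0 0 0 0 0.04 0 1;0 0 0 -0.002 0.04 0 1;0 0 0 -0.002 0.04 0 1;0 0 0 -0.002 0.04 0 1;0 0 0 0 0 0 1"

```text
t: 13.02
position: [0.56, -0.2331, 0.0464]
eef_rot: [2.17, 2.268, -0.0]
ft_force: [2.1, -3.7, 5.5]
grip_width: 0.0138
```

>>> servo_tool:
  steps: "0 0 0 -0.002 0.04 0.03 1;0 0 0 -0.002 0.04 0.02 1;0 0 0 -0.002 0.04 0 1;0 0 0 -0.002 0.04 0 1;0 0 0 0 0 0 1"

```text
t: 13.43
position: [0.5596, -0.2283, 0.0465]
eef_rot: [2.171, 2.268, 0.001]
ft_force: [5.5, -3.0, -0.8]
grip_width: 0.0141
```

>>> servo_tool:
  steps: "0 0 0 -0.002 0.04 0 1;0 0 0 -0.002 0.04 0 1;0 0 0 -0.002 0.04 0 1;0 0 0 0 0 0 1"

```text
t: 13.77
position: [0.5594, -0.2252, 0.0465]
eef_rot: [2.171, 2.268, 0.001]
ft_force: [5.4, -3.1, -0.3]
grip_width: 0.0141
```

>>> servo_tool:
  steps: "0 0 0 0.02 0.03 0 1;0 0 0 0 0.03 0 1;0 0 0 -0.002 0.03 0 1;0 0 0 -0.002 0.03 0 1;0 0 0 0 0 0 1"

```text
t: 14.18
position: [0.5594, -0.222, 0.0465]
eef_rot: [2.172, 2.269, 0.001]
ft_force: [4.8, -2.7, -0.1]
grip_width: 0.0137
```

>>> servo_tool:
  steps: "0 0 0 0 0.03 0 1;0 0 0 0 0.03 0 1;0 0 0 -0.002 0.03 0 1;0 0 0 0 0 0 1"

```text
t: 14.52
position: [0.5593, -0.2197, 0.0465]
eef_rot: [2.172, 2.27, 0.0]
ft_force: [3.9, -2.0, -0.2]
grip_width: 0.014
```

```bash
python3 look.py i2
```

```text
[ 0.55929206 -0.21974102  0.04651481] [2.17188151e+00 2.26958389e+00 4.97292586e-04] [ 4.11318271 -2.23819476 -0.59222392] [-0.42903281 -0.72080229  0.09242353]
```

View pics/i2.png

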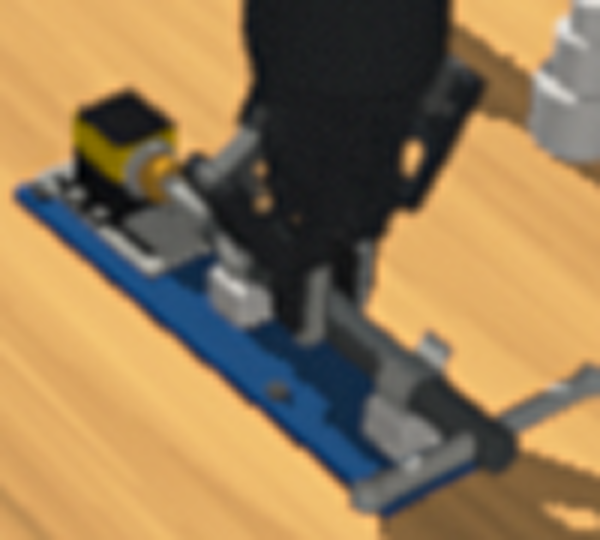

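View pics/i2t.png

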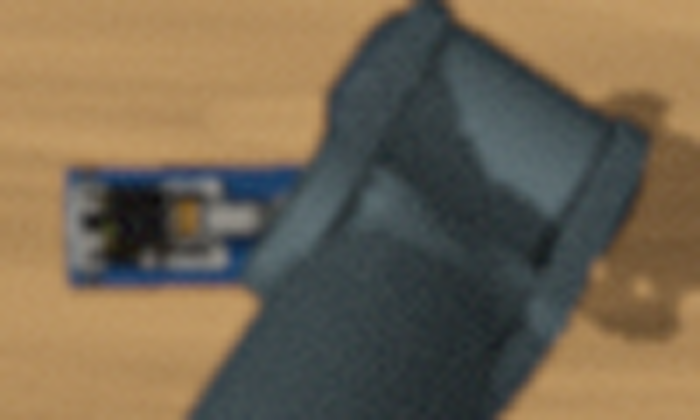

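In the top view the tip is within about 5 mm of the brass nose, so I'll use finer steps.

>>> servo_tool:
  steps: "0 0 0 0 0.02 0 1;0 0 0 0 0.02 0 1;0 0 0 0 0.02 0 1;0 0 0 -0.002 0 0 1"

```text
t: 14.95
position: [0.5592, -0.2183, 0.0465]
eef_rot: [2.172, 2.27, 0.0]
ft_force: [4.3, -3.2, -0.2]
grip_width: 0.0142
```

>>> servo_tool:
  steps: "0 0 0 0 0.02 0 1;0 0 0 0 0.02 0 1;0 0 0 -0.002 0 0 1"

```text
t: 15.2
position: [0.5592, -0.2174, 0.0465]
eef_rot: [2.172, 2.269, 0.0]
ft_force: [4.7, -2.6, -0.3]
grip_width: 0.014
```

>>> servo_tool:
  steps: "0 0 0 0 0.02 0 1;0 0 0 0 0.02 0 1;0 0 0 -0.002 0 0 1"

```text
t: 15.45
position: [0.5592, -0.2165, 0.0465]
eef_rot: [2.172, 2.269, 0.0]
ft_force: [4.0, -3.6, -0.1]
grip_width: 0.0134
```

>>> servo_tool:
  steps: "0 0 0 0 0.02 0 1;0 0 0 0 0.02 0 1;0 0 0 0 0 0 1"

```text
t: 15.7
position: [0.5591, -0.2155, 0.0465]
eef_rot: [2.172, 2.269, -0.0]
ft_force: [3.7, -3.7, -0.5]
grip_width: 0.0135
```

>>> servo_tool:
  steps: "0 0 0 0 0.02 0 1;0 0 0 0 0.02 0 1;0 0 0 0 0 0 1"

```text
t: 15.95
position: [0.5591, -0.2145, 0.0465]
eef_rot: [2.171, 2.269, -0.0]
ft_force: [4.1, -3.3, -1.0]
grip_width: 0.0141
```

>>> servo_tool:
  steps: "0 0 0 0 0.02 0 1;0 0 0 0 0.02 0 1;0 0 0 0 0 0 1"

```text
t: 16.2
position: [0.5591, -0.2135, 0.0465]
eef_rot: [2.172, 2.27, -0.0]
ft_force: [3.7, -3.2, -0.8]
grip_width: 0.0138
```

>>> servo_tool:
  steps: "0 0 0 0 0.02 0 1;0 0 0 0 0.02 0 1;0 0 0 0 0 0 1"

```text
t: 16.45
position: [0.559, -0.2126, 0.0465]
eef_rot: [2.172, 2.27, -0.0]
ft_force: [4.5, -3.3, -0.2]
grip_width: 0.0137
```

```bash
python3 look.py i3; python3 - <<'E'
from h import *
im=cv2.imread('pics/i3t.png'); a=cv2.imread('pics/i2t.png')
cv2.imwrite('pics/i3z.png',np.vstack([cv2.resize(x[150:300,60:320],None,fx=2.5,fy=2) for x in (a,im)]))
E
```

```text
[ 0.55901598 -0.21253233  0.04649672] [ 2.17161441e+00  2.26967789e+00 -3.98857560e-04] [ 2.9052534  -4.3931742  -0.11927653] [-0.58059766 -0.64479857  0.14721932]
```

View pics/i3z.png

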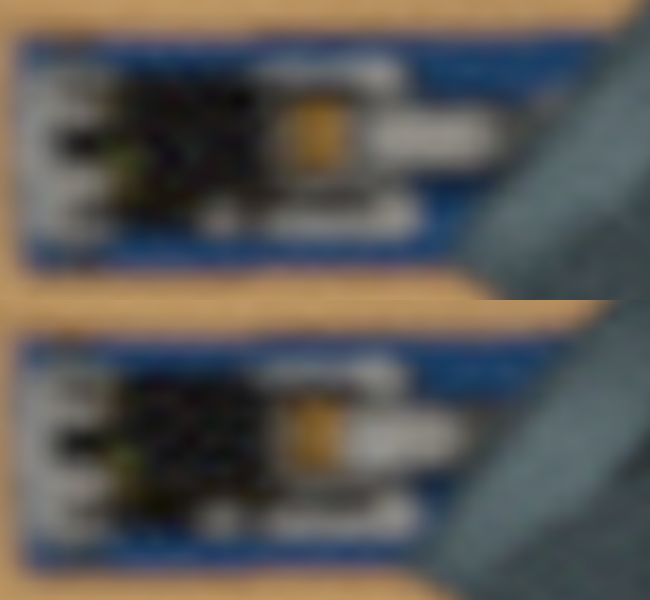

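View pics/i3.png

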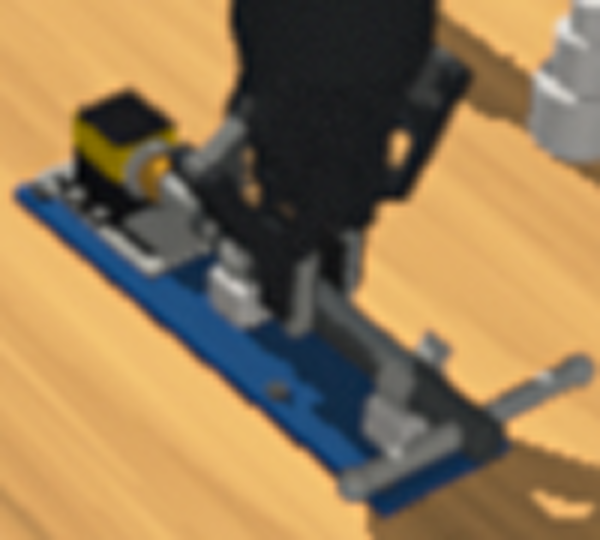

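The tip is almost at the nose, with only a sliver of gap left, so I'll creep.

>>> servo_tool:
  steps: "0 0 0 0 0.015 0 1;0 0 0 0 0.01 0 1;0 0 0 0 0 0 1"

```text
t: 16.8
position: [0.559, -0.212, 0.0465]
eef_rot: [2.172, 2.27, -0.001]
ft_force: [3.4, -3.6, -0.2]
grip_width: 0.0137
```

>>> servo_tool:
  steps: "0 0 0 0 0.015 0 1;0 0 0 0 0.01 0 1;0 0 0 0 0 0 1"

```text
t: 17.05
position: [0.559, -0.2116, 0.0465]
eef_rot: [2.171, 2.269, -0.001]
ft_force: [2.8, -5.8, 0.1]
grip_width: 0.0138
```

>>> servo_tool:
  steps: "0 0 0 0 0.015 0 1;0 0 0 0 0.01 0 1;0 0 0 0 0 0 1"

```text
t: 17.3
position: [0.559, -0.2116, 0.0465]
eef_rot: [2.171, 2.269, -0.002]
ft_force: [2.8, -7.2, -1.9]
grip_width: 0.0139
```

The motion stopped at y=-0.2116 and the force rose from 3.3 to 7.2 N. Plunger resistance began about 5.6 mm earlier, so this is the nose. Now I'll let go.

>>> servo_tool:
  steps: "0 0 0 0 0 0 0.8;0 0 0 0 0 0 0.7;0 0 0 0 0 0 0.6;0 0 0 0 0 0 0.5;0 0 0 0 0 0 0.4"
  newtons: 20

```text
t: 17.72
position: [0.5582, -0.2097, 0.0461]
eef_rot: [-2.17, -2.268, 0.001]
ft_force: [0.1, 0.4, -0.2]
grip_width: 0.0506
```

>>> servo_tool:
  steps: "0 0 0 0 0 0 0.3;0 0 0 0 0 0 0.3;0 0 0 0 0 0 0.3;0 0 0 0 0 0.1 0.3;0 0 0 0 0 0.1 0.3"

```text
t: 18.13
position: [0.559, -0.2104, 0.0519]
eef_rot: [-2.172, -2.269, 0.0]
ft_force: [-0.8, 0.1, 0.2]
grip_width: 0.0597
```

>>> servo_tool:
  steps: "0 0 0 0 0 0.4 0.3;0 0 0 0 0 0.8 0.3;0 0 0 0 0 1 0.3;0 0 0 0 0 1 0.3;0 0 0 0 0 1 0.3"

```text
t: 18.55
position: [0.5591, -0.2105, 0.1588]
eef_rot: [2.172, 2.269, 0.0]
ft_force: [0.6, -1.0, -1.0]
grip_width: 0.0599
```

>>> servo_tool:
  steps: "0 0 0 -0.8 -0.5 0.6 0.3;0 0 0 -0.8 -0.8 0.4 0.3;0 0 0 -0.8 -0.8 0 0.3;0 0 0 -0.8 -0.8 0 0.3;0 0 0 -0.8 -0.8 0 0.3"

```text
t: 18.97
position: [0.4584, -0.3039, 0.1833]
eef_rot: [2.17, 2.269, -0.0]
ft_force: [-0.8, -0.4, 0.7]
grip_width: 0.0597
```

>>> servo_tool:
  steps: "0 0 0 -0.5 -0.8 0 0.3;0 0 0 -0.3 -0.8 0 0.3;0 0 0 0 -0.6 0 0.3;0 0 0 0 0 0 0.3;0 0 0 0 0 0 0.3"

```text
t: 19.38
position: [0.4394, -0.3584, 0.1823]
eef_rot: [2.173, 2.268, 0.001]
ft_force: [-0.1, 1.3, 0.2]
grip_width: 0.0596
```

```bash
python3 look.py j1
```

```text
[ 0.43956915 -0.35728389  0.18185048] [-2.17081499e+00 -2.27049023e+00 -5.22362688e-04] [-0.1901948   0.76576409  0.82815875] [ 0.02580086  0.02634536 -0.07980608]
```

View pics/j1.png

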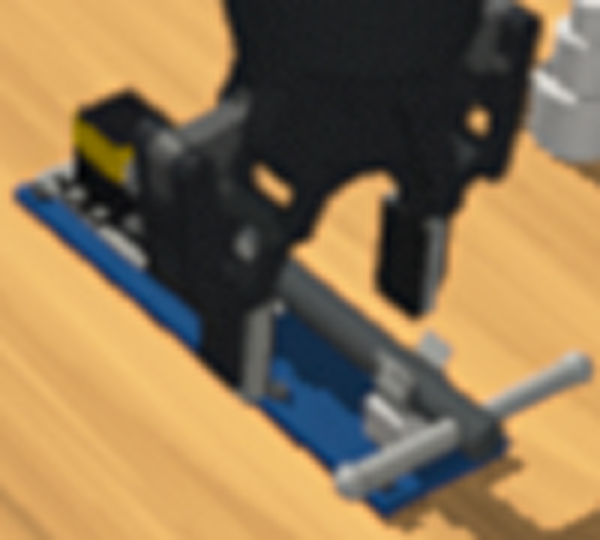

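View pics/j1t.png

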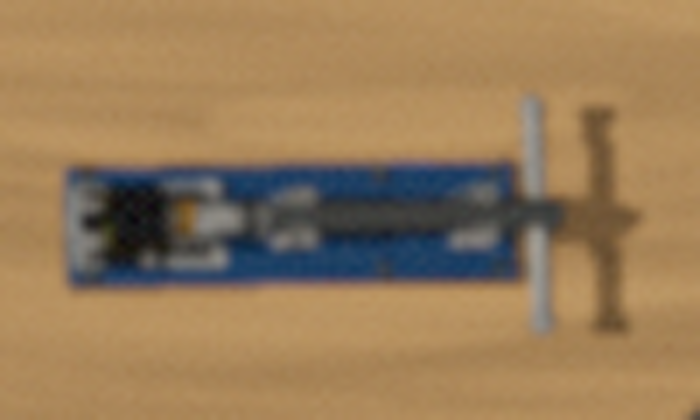

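The top view shows the key in both clips with the square end at the nose (~205,217). I'll move up to clear the side view.

>>> servo_tool:
  steps: "0 0 0 0 0 1 0.3;0 0 0 0 0 1 0.3;0 0 0 0 0 1 0.3;0 0 0 0 0 1 0.3;0 0 0 0 0 1 0.3"

```text
t: 19.9
position: [0.4396, -0.3566, 0.3079]
eef_rot: [-2.169, -2.271, -0.0]
ft_force: [-0.1, -0.1, -0.1]
grip_width: 0.0597
```

>>> servo_tool:
  steps: "0 0 0 0 0 0.8 0.3;0 0 0 0 0 0.5 0.3;0 0 0 0 0 0 0.3;0 0 0 0 0 0 0.3"

```text
t: 20.23
position: [0.4394, -0.3574, 0.339]
eef_rot: [2.171, 2.271, 0.0]
ft_force: [-0.8, -0.3, -1.7]
grip_width: 0.0598
```

```bash
python3 look.py j2; python3 - <<'E'
from h import *
s=cam('side','j3.png')
im=s['pixels'][:,:,::-1];cv2.imwrite('pics/j2z.png',cv2.resize(im[230:305,275:370],None,fx=8,fy=8,interpolation=cv2.INTER_CUBIC))
E
```

```text
[ 0.43878066 -0.35717433  0.33715859] [-2.16916856e+00 -2.26781754e+00 -6.34106785e-04] [-0.12740906 -0.36955554 -0.51316301] [-0.02751946  0.02819904  0.01368473]
```

View pics/j2z.png

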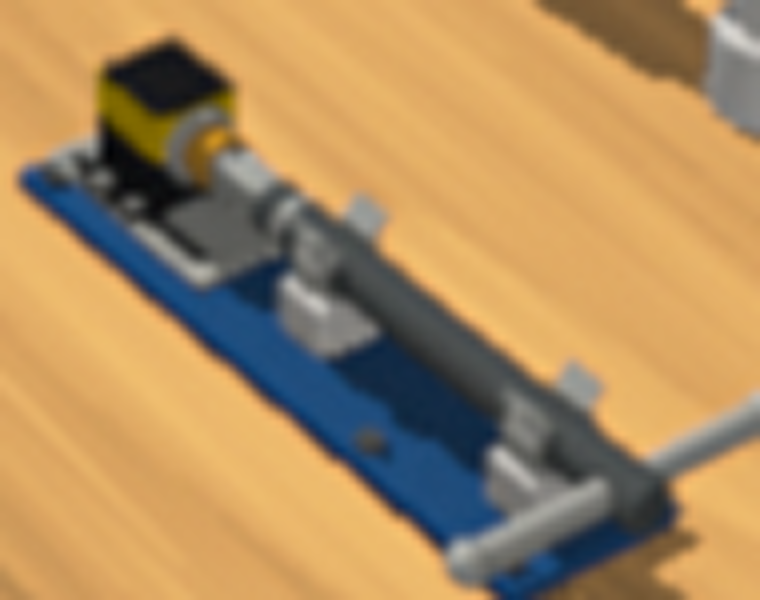

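View pics/j3.png

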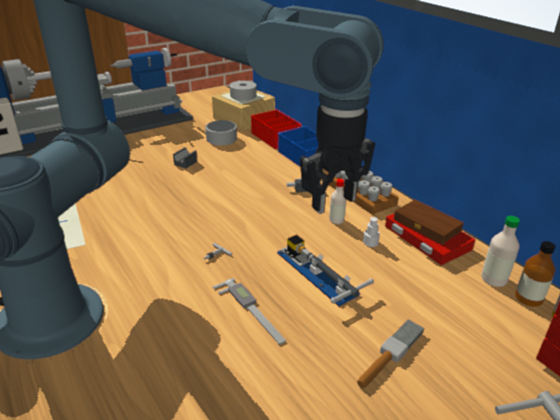

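The key lies in both clips, its square end on the brass nose with no plunger showing (~(228,160) in the crop). The bystanders in view are where they were and the arm is clear, so I'm handing in.

```bash
python3 -c "
from rig import robot
print(robot.job_done(), robot.observe()['t'])"
```

```text
the job is handed in; nothing more can be done
the job is handed in; nothing more can be done
```

The chuck key is in both clips with its square end against the brass nose. I released it and handed the job in at about 20 s of the 72 s allowed. The hand-in gave no verdict.

- **Snap-in:** Pressing down peaked at about 18 N net of the key's weight. The force then dropped as the clips snapped, and a firm stop came at about the seated height. At first contact the key was about 1.5 mm off sideways, with 7 N of side force, so I re-centred it.
- **Slide:** The key slid 24.5 mm under about 3 N of friction. A slight rise in force came about 5.6 mm before the stop, probably the plunger. At the stop, motion ceased and the push rose to 7.2 N, of which about 4 N was on the nose; the limit is 15 N.
- **Last pictures:** Both views show the shank in both clips and the square end on the nose, with no plunger showing. The bystanders I could see had not moved, and the arm was well clear.

**What disagreed:**
- The gripper read about 14–15 mm on the 18 mm shank, so I regripped once; it held throughout.
- The side camera sat about 2 mm off the top camera. Contact forces settled the sideways position.
- The plunger's depth was judged only from force, travel and the pictures, since it has no direct reading.

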